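Close the crate guide and run its thumbscrew tight

ROBOT

A 7-joint arm with a two-finger parallel gripper is mounted at the origin on the work surface. World frame = base frame: x ahead of the robot, y to its left, z up, the work surface at z = 0. Lengths are in m, angles in degrees, forces in N, time in s.
With the tool pointing down it reaches from about 0.35 to 0.9 m from the base axis. Payload 7.2 kg.
Tool frame: the origin (TCP) lies where the fingers leave the gripper's body, on its centre line; the fingertips stand 73 mm ahead of it and the grasp point (between the pads) lies arm.grip_point_offset ahead of it (arm.grip_point_offset is the distance from the TCP to the grasp point, in m); z points along the fingers, y is the line along which they close (so a half turn about z gives the same grasp; the last joint's range is limited). The gripper opens to 85 mm and grips with 20 to 120 N. Pads are 22 mm wide; open, the fingers measure 114 mm over their backs; the gripper's body (76 mm by 85 mm) begins 54 mm behind the grasp point. The pads swing forward as they close: fully open they stand 13 mm farther back than shut.
Start: joints at [65.42, 23.554, -0.728, 91.456, 0.321, 64.991, -4.71], TCP at [0.221, -0.585, 0.304] pointing down, gripper open.
Joint ranges: [-169.25, 169.25], [-16.82, 113.86], [-84.01, 82.57], [7.8, 145.47], [-59.2, 239.2], [7.22, 106.19], [-163.78, 163.78]. Speed limits (degrees/s): [136.94, 136.94, 172.46, 172.46, 180, 180, 180].

INTERFACE

Orientations are given as [roll, pitch, yaw] about the fixed x, y, z axes, in that order (R = Rz(yaw) Ry(pitch) Rx(roll)).
In Python, from workcell import arm, viewer, order, spotter gives the robot as it stands.
- The arm moves only by the tool drive_tool, never from a script. Its argument "series" is a list of rows, each an object with "rotation": the turn, a rotation vector about the tool's x, y, z in rad, a list of three; "travel": the shift along the tool's x, y, z in m, a list of three; "fingers": the finger opening in m, from 0 to 0.0854. A call has 1 to 10 rows; each row shifts and turns the commanded pose from where the row before left it, along the tool's axes as they then stand; what a row does not reach is not made up. A row lasts 1/8 s, in which the tool goes at most 62.5 mm and 10.7 degrees, less where a joint would pass 70% of its speed; a pose out of reach is approached as far as the arm can. A call is refused whole if a number of a shift passes 0.0625 or a number of a turn 0.188, either way. A call with a gripper value outside its range is refused whole. The fingers move at their own pace and stop on an object; "squeeze" is the grip in N (left out, the last holds). Time passes only in rows, so rows that do not move let the fingers close. It gives the time, the measured TCP pose, the force, the opening and the grip force at its end, in the units of the state.
- arm.read_state(): the state, without advancing time (a new reading comes with each control period).
- viewer.get_image(name): name is "scene" or "top" or "wrist"; returns a dict with "pixels" (384x512x3 uint8, red, green, blue), "range_z" (384x512 float32, m along the optical axis (not along the pixel's ray), 0 where there is no reading), "fx", "fy", "cx", "cy" (pixels), "T" (4x4, takes a point from camera to world coordinates). Camera axes: x right, y down, z forward; pixel columns grow to the right and rows downward; lengths in m; the calibration is good to about 2 mm. A picture is of the moment at which its call begins.
- order.close_job(): hands the job in; it is judged then, once.
Trained networks look in a picture, given as the dict that the camera call returned (one of the last four; its "shot" number tells which), for a name from the list of things; names that differ only in an ending like _2 or _b are one class to them, and where a whole thing is asked for, a point or a joint stands for the part that bears it (a point fixed in the world has none). Each returns a list of dicts, best first, with "conf" (0 to 1); they miss things now and then, are a little off and sometimes report something else, mostly with a low value. They report only what shows in the picture. A call takes as long as a camera call.
- spotter.find_in(picture, name): "position" ([x, y, z] in m, in world coordinates, good to about 4 mm: the middle of the surface that is visible of it).
- spotter.place_of(picture, name): "position" ([x, y, z] in m, in world coordinates, good to about 4 mm: a listed point, or the origin of a listed thing).
The state is a dict: "t": time; "qpos": joint angles; "joint_velocities": joint speeds; "tau": joint torques, N m; "position": TCP position; "ee_rot": TCP orientation; "wrist_force": force on the tool from outside, world axes, zero at the start; "ft_torque": the same for the moment, N m; "gripper_width": finger opening in m; "grip_force": force on a finger pad.
Only numpy, scipy, OpenCV 4.12 (cv2) and the standard library are available. Lean on these libraries where they do the work, as an engineer would, in place of code of your own. Each camera call takes 0.05 s, during which the arm holds its last target. There are 200 camera calls.

TASK

Push the steel guide plate fully home against the packet crate, then tighten its winged thumbscrew clockwise (seen from above), fully to its stop, by pushing the wings round with gentle fingertip strokes; the guide must still be home at the end. Push only: never pinch the wings between the fingers, and leave the jar, the tape roll and the small white carton where they stand.

Things in the scene. Friction and masses are not known exactly. Their poses are not given: they have to be found in the camera images.
- station: Fixed packing station: aluminium base plate 150 (x) by 320 (y) by 8 mm. Origin: centre of its underside, on the work surface; z up. A plywood crate of packets (140 in x, 120 in y, top 58 mm above the work surface) is fixed on its +y half, its side facing the guide at y = +35 mm. The sliding guide is on the -y half; the screw axis lies at x = 0, y = -54 mm + guide slide.
- guide (a joint): Slide of the L-shaped steel guide along station +y, m: 0 = farthest from the crate, 0.045 = home, plate touching crate (end stop). Stays where left; about 9 N to slide. Foot 96 (x) by 94 (y) mm, top 14 mm above the work surface; upright plate at its +y edge, 96 wide (x), 6 thick, top 74 mm above the work surface.
- guide_plate (a point): Middle of the top edge of the guide's upright plate, on the face that looks to the thumbscrew (station -y side), 74 mm above the work surface; moves with the guide. Pushing this face, above the wings, towards station +y slides the guide home.
- thumbscrew (a joint): Turn of the thumbscrew, rad, growing clockwise seen from above: 6.0 = tight (hard stop). Starts 3.7 to 5.5 short of it (under one turn). Friction 0.05 N m; stays where left, does not rise or sink. Tight, the blue wing points to station -y, away from the plate, at the blue dot on the foot; at value q it lies (6.0 - q) rad counterclockwise from there.
- wings: Two-winged head of the thumbscrew, moves with the guide. Origin on the vertical screw axis at the head's underside, 24 mm above the work surface, 10 above the foot, 38 from the upright plate's face. x points along the blue wing; the black wing is opposite. 70 mm tip to tip; wings 8 mm thick, hub 24 mm across, wings 25 to 49 mm above the work surface. Free above and all round except at the plate.
- blue_tip (a point): Outer end of the blue wing, at its upper edge, 35 mm from the screw axis.
- jar: Loose amber jar with red cap, 54 mm diameter, 85 mm high, beside the station. Origin: centre of its underside. Leave alone.
- tape: Loose clear tape roll lying flat, 84 mm diameter, 24 mm high. Origin: centre of its underside. Leave alone.
- carton: Loose small white carton 50 by 70 by 40 mm high. Origin: centre of its underside. Leave alone.

How it is judged (in metres and radians):
On the way, in this order (a step that is already met when the one before it is completed fails the run):
1. the guide is home against the crate (value of joint guide above 0.042 m), for 0.2 s.
2. the thumbscrew is tight (value of joint thumbscrew above 5.82 rad), for 0.2 s.
At the end, for the whole second after the job is handed in: The guide is within 3 mm of its home stop, the thumbscrew is within 0.18 rad of its tight stop and at rest, and jar, tape roll and carton are within 15 mm of where they stood (value of joint guide above 0.042 m and value of joint thumbscrew above 5.82 rad and velocity of joint thumbscrew below 0.1 rad/s and distance of each of jar, tape, carton from where it was at the start of the episode below 0.015 m); the robot touches nothing.
It fails at once if a wing is pinched between the fingers, or pushed with more than 30 N (contact force between the fingers and wings above 30 N).
It fails at once if the jar is moved, lifted or carried off (distance of jar from where it was at the start of the episode above 0.015 m).
It fails at once if the tape is moved, lifted or carried off (distance of tape from where it was at the start of the episode above 0.015 m).
It fails at once if the carton is moved, lifted or carried off (distance of carton from where it was at the start of the episode above 0.015 m).
It also fails if it takes over 61 s, if anything falls off the work surface, if the arm or the gripper's body presses on something with over 40 N, if the wrist force passes 120 N, or if a joint passes its speed limit or range.

## Working session

There is one attempt and no reset: what is moved stays moved. The work goes in short steps, Python scripts to look and compute and a tool call to move; the robot and the scene stay as the last step left them, time stands still between calls to the robot, and variables do not carry over. Pictures are saved under pics/ and viewed, at most 10 in all, crops included, and the job is handed in when it is done.

Besides the shell and the picture viewer there is one more tool, called after ">>>" in YAML: its name, and indented under it one key for each argument. drive_tool: Moves the arm, as the interface text tells. Its arguments: {"type":"object","properties":{"series":{"type":"array","items":{"type":"object","properties":{"rotation":{"type":"array","items":{"type":"number"}},"travel":{"type":"array","items":{"type":"number"}},"fingers":{"type":"number"}}}},"squeeze":{"type":"number"}},"required":["series"]}

```bash
mkdir -p pics; python3 - <<'E'
from workcell import arm, viewer, order, spotter
import cv2,numpy as np
s=arm.read_state();print(s['t'],s['position'],s['ee_rot'],arm.grip_point_offset,s['gripper_width'])
ims=[]
for c in("scene","top"):
    p=viewer.get_image(c);ims.append(p["pixels"])
    for n in("station","guide_plate","wings","blue_tip","jar","tape","carton"):
        r=spotter.place_of(p,n)[:2]
        print(c,n,[(np.round(q["position"],3).tolist(),round(q["conf"],2),{k:v for k,v in q.items() if k not in("position","conf")}) for q in r])
    cv2.imwrite(f"pics/{c}0.png",p["pixels"][:,:,::-1])
E
```

```text
0.0 [ 0.22050262 -0.58439721  0.30302809] [-1.79903937e+02  7.01817486e-03  2.06790679e+01] 0.0539 0.08541932496902134
scene station [([0.583, -0.017, -0.003], 0.55, {}), ([0.547, -0.075, 0.048], 0.29, {})]
scene guide_plate [([0.59, -0.027, 0.075], 0.65, {})]
scene wings [([0.581, -0.07, 0.023], 0.51, {})]
scene blue_tip [([0.585, -0.071, 0.025], 0.62, {}), ([0.548, -0.074, 0.049], 0.5, {})]
scene jar [([0.732, 0.055, 0.004], 0.93, {})]
scene tape [([0.569, -0.275, -0.004], 0.53, {})]
scene carton [([0.566, -0.277, -0.003], 0.97, {})]
top station [([0.586, -0.018, -0.001], 0.93, {})]
top guide_plate [([0.588, -0.032, 0.079], 0.7, {})]
top wings [([0.582, -0.069, 0.026], 0.46, {})]
top blue_tip [([0.55, -0.072, 0.051], 0.49, {})]
top jar [([0.734, 0.046, 0.002], 0.79, {})]
top tape [([0.733, -0.109, -0.0], 0.65, {})]
top carton [([0.57, -0.272, -0.005], 0.61, {}), ([0.548, -0.073, 0.049], 0.45, {})]
```

View pics/scene0.png

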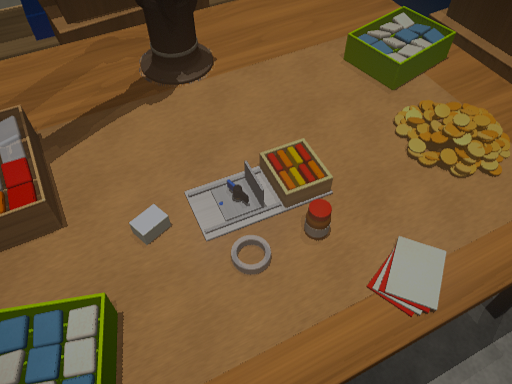

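View pics/top0.png

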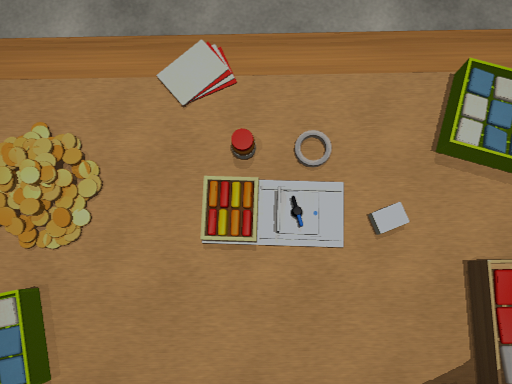

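The scene view shows the station, with the guide away from the crate and the wings at about (238,192). In the top view (up = world +x, left = +y) the wings are at (297,212): blue wing down (-x), black wing up. The blue dot is at (315,212), and tape (312,148), jar (243,143) and carton (389,218) are all clear of the guide. Next I refine the yaw and wing angle from depth.

```bash
cat > h.py <<'E'
from workcell import arm, viewer, order, spotter
import numpy as np, cv2
from scipy.spatial.transform import Rotation as Ro
def cloud(p):
    z=p["range_z"];v,u=np.indices(z.shape)
    P=np.stack([(u-p["cx"])*z/p["fx"],(v-p["cy"])*z/p["fy"],z],-1)
    return P@p["T"][:3,:3].T+p["T"][:3,3]
def sel(P,lo,hi): return np.all((P>lo)&(P<hi),-1)
def goto(pos,yaw,n):
    "per-row tool-frame travel & turn for straight move to pos/yaw (tool down) in n rows, turning first assumed constant per row"
    s=arm.read_state();R=Ro.from_euler('xyz',s['ee_rot'],degrees=True);Rt=Ro.from_euler('xyz',[180,0,yaw],degrees=True)
    w=(R.inv()*Rt).as_rotvec()
    d=R.inv().apply(np.array(pos)-s['position'])
    print('tool delta',d.round(4),'turn',w.round(4),'q',np.round(s['qpos'],1),'F',np.round(s['wrist_force'],1))
    for i in range(n):
        print(i,(Ro.from_rotvec(-w*i/n).apply(d/n)).round(4).tolist(),(w/n).round(4).tolist())
E
python3 - <<'E'
from h import *
p=viewer.get_image("top");P=cloud(p);I=p["pixels"].astype(int)
m=sel(P,[.48,.0,.045],[.69,.16,.075]);print('crate',cv2.minAreaRect(P[m][:,:2].astype(np.float32)*1000))
m=sel(P,[.52,-.06,.060],[.66,0.0,.09]);print('plate',m.sum(),cv2.minAreaRect(P[m][:,:2].astype(np.float32)*1000))
m=sel(P,[.53,-.12,.030],[.64,-.038,.058]);print('wings',m.sum(),cv2.minAreaRect(P[m][:,:2].astype(np.float32)*1000))
b=m&(I[...,2]>I[...,0]+40);k=m&(I.max(-1)<60)
for x in(b,k):print(x.sum(),P[x].mean(0).round(4))
goto([.585,-.065,.2],90,11)
E
```

```text
crate ((591.158203125, 77.16685485839844), (120.1729507446289, 140.50709533691406), 87.38056182861328)
plate 123 ((585.1450805664062, -29.265066146850586), (6.043351650238037, 94.36311340332031), 87.36134338378906)
wings 176 ((583.3760375976562, -70.25519561767578), (66.92947387695312, 20.47382354736328), 3.023552894592285)
41 [ 0.564  -0.0762  0.0484]
124 [ 0.5886 -0.0679  0.0479]
tool delta [ 0.5244 -0.3577  0.1039] turn [ 0.    0.   -1.21] q [65.4 23.6 -0.7 91.5  0.3 65.  -4.7] F [0.6 0.4 0.3]
0 [0.0477, -0.0325, 0.0094] [0.0, 0.0, -0.11]
1 [0.051, -0.0271, 0.0094] [0.0, 0.0, -0.11]
2 [0.0536, -0.0213, 0.0094] [0.0, 0.0, -0.11]
3 [0.0556, -0.0153, 0.0094] [0.0, 0.0, -0.11]
4 [0.057, -0.0091, 0.0094] [0.0, 0.0, -0.11]
5 [0.0576, -0.0028, 0.0094] [0.0, 0.0, -0.11]
6 [0.0576, 0.0035, 0.0094] [0.0, 0.0, -0.11]
7 [0.0569, 0.0098, 0.0094] [0.0, 0.0, -0.11]
8 [0.0554, 0.016, 0.0094] [0.0, 0.0, -0.11]
9 [0.0533, 0.022, 0.0094] [0.0, 0.0, -0.11]
10 [0.0506, 0.0277, 0.0094] [0.0, 0.0, -0.11]
```

>>> drive_tool:
  series:
    - {"travel": [0.0477, -0.0325, 0.0094], "rotation": [0, 0, -0.11], "fingers": 0}
    - {"travel": [0.051, -0.0271, 0.0094], "rotation": [0, 0, -0.11], "fingers": 0}
    - {"travel": [0.0536, -0.0213, 0.0094], "rotation": [0, 0, -0.11], "fingers": 0}
    - {"travel": [0.0556, -0.0153, 0.0094], "rotation": [0, 0, -0.11], "fingers": 0}
    - {"travel": [0.057, -0.0091, 0.0094], "rotation": [0, 0, -0.11], "fingers": 0}
    - {"travel": [0.0576, -0.0028, 0.0094], "rotation": [0, 0, -0.11], "fingers": 0}
    - {"travel": [0.0576, 0.0035, 0.0094], "rotation": [0, 0, -0.11], "fingers": 0}
    - {"travel": [0.0569, 0.0098, 0.0094], "rotation": [0, 0, -0.11], "fingers": 0}
    - {"travel": [0.0554, 0.016, 0.0094], "rotation": [0, 0, -0.11], "fingers": 0}
    - {"travel": [0.0533, 0.022, 0.0094], "rotation": [0, 0, -0.11], "fingers": 0}

```text
t: 2.1
position: [0.5528, -0.1109, 0.2099]
ee_rot: [180.0, 0.0, 83.9]
wrist_force: [1.0, -0.1, 1.0]
gripper_width: -0.0003
grip_force: 0.0
```

```bash
python3 -c "
from h import *
goto([.585,-.0557,.2],87.35,1)
print(arm.read_state()['position'],arm.read_state()['ee_rot'],arm.read_state()['gripper_width'])"
```

```text
tool delta [0.0583 0.0261 0.0099] turn [ 0.0008  0.0003 -0.0607] q [ 25.4  25.5 -24.8 104.6  13.2  52.6 -11.4] F [ 1.  -0.1  1. ]
0 [0.0583, 0.0261, 0.0099] [0.0008, 0.0003, -0.0607]
[ 0.55282769 -0.11092545  0.20985292] [1.79956253e+02 1.63235448e-02 8.38746382e+01] -0.00025848735323263797
```

>>> drive_tool:
  series:
    - {"travel": [0.03, 0.013, 0.005], "rotation": [0, 0, -0.0307], "fingers": 0}
    - {"travel": [0.029, 0.0125, 0.005], "rotation": [0, 0, -0.03], "fingers": 0}
    - {"travel": [0, 0, 0.035], "fingers": 0}
    - {"travel": [0, 0, 0.036], "fingers": 0}
    - {"travel": [0, 0, 0], "fingers": 0}

```text
validation failed for argument at $.se...
```

```bash
python3 -c "
from h import *
p=viewer.get_image('top');cv2.imwrite('pics/a.png',cv2.resize(p['pixels'][150:280,190:360,::-1],None,fx=4,fy=4))
goto([.585,-.0557,.129],87.35,1)"
```

```text
tool delta [0.0486 0.024  0.0805] turn [ 0.0029 -0.0056 -0.0472] q [ 25.   25.8 -25.3 104.4  13.2  52.5 -11.5] F [4.8 6.6 1.1]
0 [0.0486, 0.024, 0.0805] [0.0029, -0.0056, -0.0472]
```

View pics/a.png

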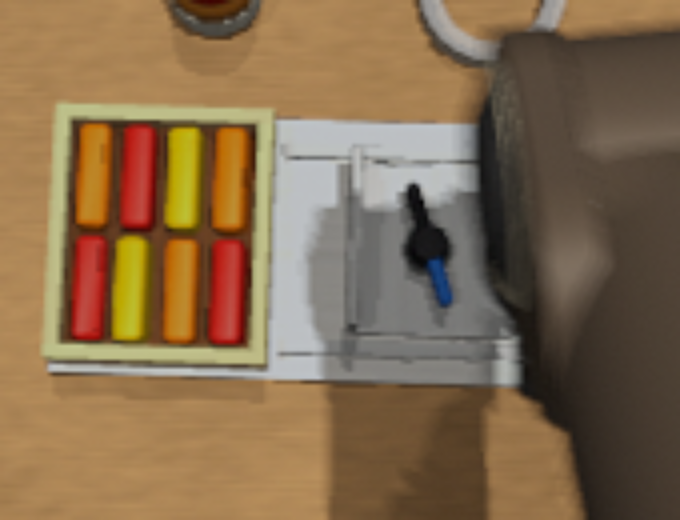

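The crop shows the black tip at (413,188) and the blue tip at (445,300), so the wing tilts about 16°, which agrees with depth. The move call was refused because rows need both keys, so I resend it in full.

>>> drive_tool:
  series:
    - {"travel": [0.0243, 0.012, 0.005], "rotation": [0, 0, -0.024], "fingers": 0}
    - {"travel": [0.0243, 0.012, 0.005], "rotation": [0, 0, -0.024], "fingers": 0}
    - {"travel": [0, 0, 0.035], "rotation": [0, 0, 0], "fingers": 0}
    - {"travel": [0, 0, 0.035], "rotation": [0, 0, 0], "fingers": 0}
    - {"travel": [0, 0, 0], "rotation": [0, 0, 0], "fingers": 0}
    - {"travel": [0, 0, 0], "rotation": [0, 0, 0], "fingers": 0}

```text
t: 2.9
position: [0.5811, -0.0663, 0.131]
ee_rot: [179.9, -0.0, 86.4]
wrist_force: [0.7, 0.1, 1.0]
gripper_width: 0.0
grip_force: 0.0
```

```bash
python3 -c "
from h import *
goto([.585,-.0557,.129],87.35,1)"
```

```text
tool delta [0.0109 0.0033 0.002 ] turn [ 0.0012 -0.0001 -0.016 ] q [ 19.1  33.2 -23.5 104.9  17.8  45.4 -17.1] F [0.7 0.1 1. ]
0 [0.0109, 0.0033, 0.002] [0.0012, -0.0001, -0.016]
```

>>> drive_tool:
  series:
    - {"travel": [0.009, 0.0033, 0.002], "rotation": [0, 0, -0.016], "fingers": 0}
    - {"travel": [0.007, 0, 0], "rotation": [0, 0, 0], "fingers": 0}
    - {"travel": [0.007, 0, 0], "rotation": [0, 0, 0], "fingers": 0}
    - {"travel": [0.007, 0, 0], "rotation": [0, 0, 0], "fingers": 0}
    - {"travel": [0.007, 0, 0], "rotation": [0, 0, 0], "fingers": 0}
    - {"travel": [0.007, 0, 0], "rotation": [0, 0, 0], "fingers": 0}
    - {"travel": [0.007, 0, 0], "rotation": [0, 0, 0], "fingers": 0}
    - {"travel": [0.006, 0, 0], "rotation": [0, 0, 0], "fingers": 0}
    - {"travel": [0.004, 0, 0], "rotation": [0, 0, 0], "fingers": 0}
    - {"travel": [0, 0, 0], "rotation": [0, 0, 0], "fingers": 0}

```text
t: 4.15
position: [0.5868, -0.0078, 0.1284]
ee_rot: [180.0, 0.2, 87.3]
wrist_force: [-0.4, -6.8, 4.8]
gripper_width: 0.0004
grip_force: 3.5
```

>>> drive_tool:
  series:
    - {"travel": [0.004, 0, 0], "rotation": [0, 0, 0], "fingers": 0}
    - {"travel": [0.003, 0, 0], "rotation": [0, 0, 0], "fingers": 0}
    - {"travel": [0.002, 0, 0], "rotation": [0, 0, 0], "fingers": 0}
    - {"travel": [0, 0, 0], "rotation": [0, 0, 0], "fingers": 0}

```text
t: 4.65
position: [0.5871, 0.0008, 0.1284]
ee_rot: [180.0, 0.2, 87.2]
wrist_force: [-2.0, -8.5, 4.4]
gripper_width: 0.0001
grip_force: 4.0
```

>>> drive_tool:
  series:
    - {"travel": [0.002, 0, 0], "rotation": [0, 0, 0], "fingers": 0}
    - {"travel": [0.001, 0, 0], "rotation": [0, 0, 0], "fingers": 0}
    - {"travel": [0, 0, 0], "rotation": [0, 0, 0], "fingers": 0}

```text
t: 5.03
position: [0.5872, 0.0024, 0.1284]
ee_rot: [-180.0, 0.3, 87.2]
wrist_force: [-1.7, -11.8, 5.6]
gripper_width: 0.0002
grip_force: 5.7
```

```bash
python3 -c "
from h import *
p=viewer.get_image('scene');P=cloud(p)
goto([.5876,.0003,.129],87.35,1)
print([(q['position'],q['conf']) for q in spotter.place_of(p,'guide_plate')])
cv2.imwrite('pics/b.png',cv2.resize(p['pixels'][120:270,160:360,::-1],None,fx=4,fy=4))"
```

```text
tool delta [-0.002   0.0005 -0.0006] turn [-0.0002  0.0054 -0.0029] q [ 12.2  33.7 -23.5 104.6  18.5  45.6 -23.7] F [ -2.2 -11.1   5.2]
0 [-0.002, 0.0005, -0.0006] [-0.0002, 0.0054, -0.0029]
[([0.5898, 0.0127, 0.0734], 0.87)]
```

View pics/b.png

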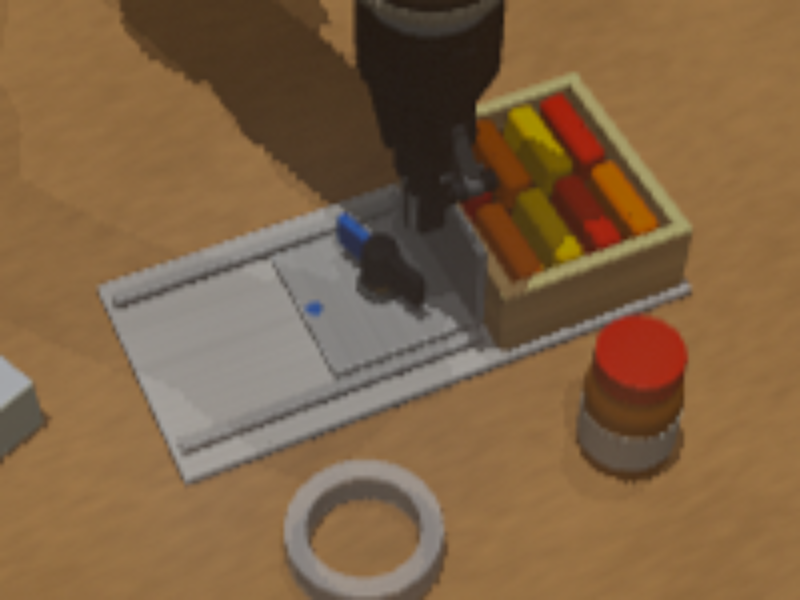

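The crop shows the plate against the crate at (480,260), or nearly so. I press a little further to confirm the stop.

>>> drive_tool:
  series:
    - {"travel": [0.002, 0, 0], "rotation": [0, 0, 0], "fingers": 0}
    - {"travel": [0.002, 0, 0], "rotation": [0, 0, 0], "fingers": 0}
    - {"travel": [0, 0, 0], "rotation": [0, 0, 0], "fingers": 0}
    - {"travel": [0, 0, 0], "rotation": [0, 0, 0], "fingers": 0}

```text
t: 5.62
position: [0.5873, 0.0027, 0.1284]
ee_rot: [-180.0, 0.6, 87.0]
wrist_force: [-3.4, -19.4, 8.4]
gripper_width: 0.0001
grip_force: 10.2
```

>>> drive_tool:
  series:
    - {"travel": [-0.02, 0, -0.005], "rotation": [0, 0, 0], "fingers": 0}
    - {"travel": [-0.02, -0.009, -0.005], "rotation": [0, 0, 0], "fingers": 0}
    - {"travel": [-0.022, -0.0096, 0], "rotation": [0, 0, 0], "fingers": 0}
    - {"travel": [0, 0, 0], "rotation": [0, 0, -0.175], "fingers": 0}
    - {"travel": [0, 0, 0], "rotation": [0, 0, -0.175], "fingers": 0}
    - {"travel": [0, 0, 0], "rotation": [0, 0, 0], "fingers": 0}
    - {"travel": [0, 0, 0], "rotation": [0, 0, 0], "fingers": 0}

```text
t: 6.5
position: [0.566, -0.0505, 0.1379]
ee_rot: [180.0, -0.0, 107.2]
wrist_force: [0.2, -0.1, 0.5]
gripper_width: -0.0001
grip_force: 0.0
```

```bash
cat >> h.py <<'E'
def wing(cam):
    p=viewer.get_image(cam);P=cloud(p);I=p["pixels"].astype(int)
    m=sel(P,[.535,-.075,.028],[.64,.008,.056])
    b=m&(I[...,2]>I[...,0]+40)
    if b.sum(): print(cam,'blue',b.sum(),P[b].mean(0).round(4))
    for n in('guide_plate','wings','blue_tip'):print(n,[(np.round(q['position'],3).tolist(),round(q['conf'],2)) for q in spotter.place_of(p,n)[:2]])
    return p
E
python3 -c "
from h import *
p=wing('scene');wing('top');wing('wrist')
goto([.5655,-.054,.138],107,1)"
```

```text
guide_plate [([0.594, 0.014, 0.074], 0.88)]
wings [([0.585, -0.026, 0.024], 0.65)]
blue_tip [([0.551, -0.03, 0.046], 0.51)]
guide_plate [([0.591, 0.013, 0.074], 0.95)]
wings []
blue_tip []
wrist blue 648 [ 0.5649 -0.0296  0.0443]
guide_plate [([0.583, 0.011, 0.08], 0.9)]
wings [([0.589, -0.022, 0.025], 0.81), ([0.584, -0.018, 0.001], 0.53)]
blue_tip [([0.549, -0.036, 0.048], 0.93)]
tool delta [-0.0031 -0.0015 -0.0001] turn [0.     0.     0.0072] q [ 22.   32.5 -29.1 106.8  21.2  46.2  -0.8] F [ 0.4 -0.5  0.1]
0 [-0.0031, -0.0015, -0.0001] [0.0, 0.0, 0.0072]
```

>>> drive_tool:
  series:
    - {"travel": [0, 0, 0.018], "rotation": [0, 0, 0], "fingers": 0}
    - {"travel": [0, 0, 0.017], "rotation": [0, 0, 0], "fingers": 0}
    - {"travel": [0, 0, 0], "rotation": [0, 0, 0], "fingers": 0}
    - {"travel": [0.002, -0.001, 0], "rotation": [0, 0, 0], "fingers": 0}
    - {"travel": [0.002, -0.001, 0], "rotation": [0, 0, 0], "fingers": 0}
    - {"travel": [0.0043, -0.0017, 0], "rotation": [0, 0, 0.15], "fingers": 0}
    - {"travel": [0.0043, -0.0017, 0], "rotation": [0, 0, 0.15], "fingers": 0}
    - {"travel": [0, 0, 0], "rotation": [0, 0, 0], "fingers": 0}

```text
t: 8.1
position: [0.5576, -0.0397, 0.1034]
ee_rot: [180.0, 0.0, 90.3]
wrist_force: [0.8, -0.4, -0.3]
gripper_width: -0.0
grip_force: 0.2
```

```bash
python3 -c "
from h import *
goto([.5655,-.054,.103],90,1)
s=arm.read_state();R=Ro.from_euler('xyz',s['ee_rot'],degrees=True)
print('a',R.inv().apply(np.array([.5864,-.0267,.103])-s['position']),s['ee_rot'],s['wrist_force'])
p=wing('scene');cv2.imwrite('pics/c.png',cv2.resize(p['pixels'][120:270,160:360,::-1],None,fx=4,fy=4))"
```

```text
tool delta [-0.0143  0.0078  0.0004] turn [0.0006 0.0007 0.0054] q [ 16.7  33.7 -23.4 109.4  19.7  40.8 -17.9] F [ 0.8 -0.4 -0.3]
0 [-0.0143, 0.0078, 0.0004] [0.0006, 0.0007, 0.0054]
a [0.01284845 0.02883568 0.00039915] [1.79965161e+02 3.84773134e-02 9.03122319e+01] [ 0.75396879 -0.41264763 -0.30478748]
scene blue 1 [ 0.5692 -0.024   0.0508]
guide_plate [([0.589, 0.014, 0.075], 0.82), ([0.563, -0.278, -0.005], 0.39)]
wings [([0.585, -0.027, 0.019], 0.6)]
blue_tip [([0.548, -0.023, 0.047], 0.75)]
```

View pics/c.png

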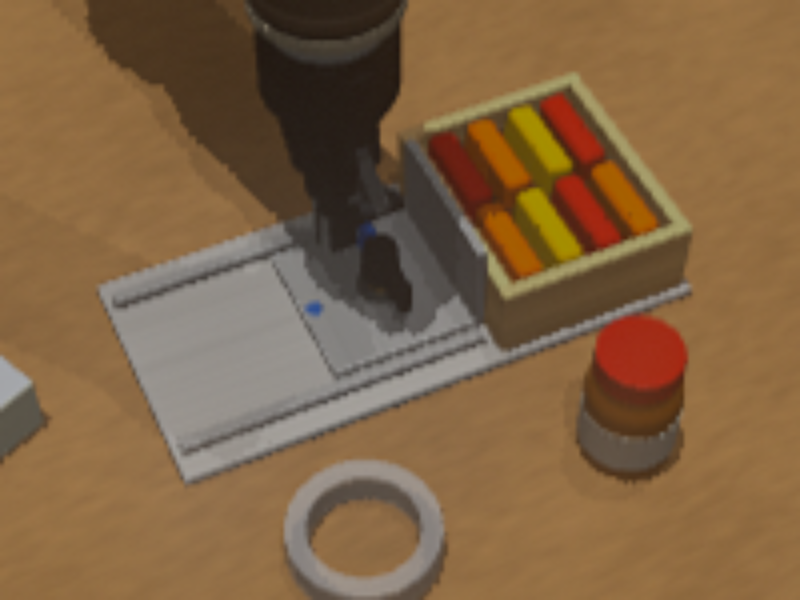

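The crop shows the finger behind the blue wing at (340,225) and the wing turning clockwise, with the black tip now at (405,305). I continue the stroke.

>>> drive_tool:
  series:
    - {"travel": [0.0043, -0.0017, 0], "rotation": [0, 0, 0.15], "fingers": 0}
    - {"travel": [0.0043, -0.0017, 0], "rotation": [0, 0, 0.15], "fingers": 0}
    - {"travel": [0.0043, -0.0017, 0], "rotation": [0, 0, 0.15], "fingers": 0}
    - {"travel": [0.0043, -0.0017, 0], "rotation": [0, 0, 0.15], "fingers": 0}
    - {"travel": [0.0043, -0.0017, 0], "rotation": [0, 0, 0.15], "fingers": 0}
    - {"travel": [0, 0, 0], "rotation": [0, 0, 0], "fingers": 0}

```text
t: 9.05
position: [0.5557, -0.017, 0.1028]
ee_rot: [-180.0, 0.0, 47.4]
wrist_force: [-0.2, 0.5, -0.9]
gripper_width: -0.0001
grip_force: 0.3
```

```bash
cat >> h.py <<'E'
AX=np.array([.5864,-.0267])
def st():
    s=arm.read_state();R=Ro.from_euler('xyz',s['ee_rot'],degrees=True)
    print('a',R.inv().apply(np.r_[AX,.103]-s['position']).round(4),np.round(s['ee_rot'],1),np.round(s['wrist_force'],1),'q7',s['qpos'][6],s['position'],s['t'])
E
python3 -c "
from h import *
st();wing('scene')"
```

```text
a [ 0.0136  0.0292 -0.0002] [-180.     0.    47.4] [-0.2  0.5 -0.9] q7 -55.246060704248784 [ 0.55570333 -0.01701112  0.10280694] 9.05
scene blue 10 [ 0.5695 -0.0094  0.049 ]
guide_plate [([0.592, 0.012, 0.074], 0.86)]
wings []
blue_tip [([0.557, 0.002, 0.047], 0.56)]
```

>>> drive_tool:
  series:
    - {"travel": [-0.006, 0, -0.001], "rotation": [0, 0, 0], "fingers": 0}
    - {"travel": [0, 0, -0.025], "rotation": [0, 0, 0], "fingers": 0}
    - {"travel": [0, 0, -0.025], "rotation": [0, 0, -0.18], "fingers": 0}
    - {"travel": [0, 0, 0], "rotation": [0, 0, -0.18], "fingers": 0}
    - {"travel": [0, 0, 0], "rotation": [0, 0, -0.18], "fingers": 0}
    - {"travel": [0, 0, 0], "rotation": [0, 0, -0.18], "fingers": 0}
    - {"travel": [0, 0, 0], "rotation": [0, 0, -0.18], "fingers": 0}
    - {"travel": [0, 0, 0], "rotation": [0, 0, -0.18], "fingers": 0}
    - {"travel": [0, 0, 0], "rotation": [0, 0, -0.18], "fingers": 0}
    - {"travel": [0, 0, 0], "rotation": [0, 0, -0.18], "fingers": 0}

```text
t: 10.5
position: [0.5516, -0.0224, 0.154]
ee_rot: [-180.0, 0.0, 130.1]
wrist_force: [-0.9, -0.6, 0.4]
gripper_width: 0.0001
grip_force: 0.0
```

>>> drive_tool:
  series:
    - {"travel": [0, 0, 0], "rotation": [0, 0, -0.18], "fingers": 0}
    - {"travel": [0, 0, 0], "rotation": [0, 0, -0.18], "fingers": 0}
    - {"travel": [0, 0, 0], "rotation": [0, 0, -0.18], "fingers": 0}
    - {"travel": [0, 0, 0], "rotation": [0, 0, -0.18], "fingers": 0}
    - {"travel": [0, 0, 0], "rotation": [0, 0, -0.18], "fingers": 0}
    - {"travel": [0, 0, 0], "rotation": [0, 0, -0.18], "fingers": 0}
    - {"travel": [0, 0, 0], "rotation": [0, 0, -0.18], "fingers": 0}
    - {"travel": [0, 0, 0], "rotation": [0, 0, -0.18], "fingers": 0}
    - {"travel": [0, 0, 0], "rotation": [0, 0, -0.18], "fingers": 0}
    - {"travel": [0, 0, 0], "rotation": [0, 0, 0], "fingers": 0}

```text
t: 11.75
position: [0.5516, -0.0225, 0.1537]
ee_rot: [180.0, 0.0, -137.5]
wrist_force: [0.7, -0.2, -0.9]
gripper_width: 0.0002
grip_force: 0.0
```

```bash
python3 -c "
from h import *
st();goto([.621,-.0316,.153],225,2)"
```

```text
a [-0.0228 -0.0267  0.0507] [ 180.     0.  -137.5] [ 0.7 -0.2 -0.9] q7 96.26812468696323 [ 0.55155095 -0.02247389  0.15372166] 11.75
tool delta [-0.045  -0.0536  0.0007] turn [ 0.0004  0.     -0.0436] q [ 37.3  38.9 -55.6 107.4  39.1  55.2  96.3] F [ 0.7 -0.2 -0.9]
0 [-0.0225, -0.0268, 0.0004] [0.0002, 0.0, -0.0218]
1 [-0.0219, -0.0273, 0.0004] [0.0002, 0.0, -0.0218]
```

>>> drive_tool:
  series:
    - {"travel": [-0.0225, -0.0268, 0], "rotation": [0, 0, -0.022], "fingers": 0}
    - {"travel": [-0.022, -0.0273, 0], "rotation": [0, 0, -0.022], "fingers": 0}
    - {"travel": [0, 0, 0], "rotation": [0, 0, 0], "fingers": 0}
    - {"travel": [0, 0, 0], "rotation": [0, 0, 0], "fingers": 0}

```text
t: 12.25
position: [0.6205, -0.0305, 0.1537]
ee_rot: [180.0, -0.0, -135.0]
wrist_force: [-0.5, 0.2, 0.3]
gripper_width: 0.0001
grip_force: 0.0
```

```bash
python3 -c "
from h import *
st();p=wing('wrist');wing('top');cv2.imwrite('pics/d.png',p['pixels'][:,:,::-1])"
```

```text
a [0.0214 0.0267 0.0507] [ 180.   -0. -135.] [-0.5  0.2  0.3] q7 101.36530156953853 [ 0.62047885 -0.03049164  0.15365124] 12.25
wrist blue 406 [ 0.5701 -0.0118  0.0468]
guide_plate [([0.585, 0.012, 0.078], 0.88)]
wings [([0.591, -0.022, 0.022], 0.96)]
blue_tip [([0.56, -0.003, 0.048], 0.91)]
top blue 43 [ 0.5705 -0.0123  0.048 ]
guide_plate [([0.591, 0.012, 0.076], 0.76)]
wings [([0.583, -0.024, 0.029], 0.62), ([0.562, 0.002, 0.051], 0.61)]
blue_tip [([0.559, 0.002, 0.048], 0.42)]
```

View pics/d.png

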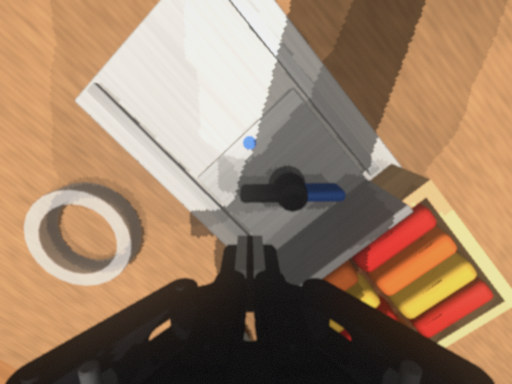

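The wrist view shows the wings horizontal: black tip at (242,192), hub (290,188), blue tip (343,190). The fingers at (250,245) are behind the black wing, square to it. I descend and start stroke two.

>>> drive_tool:
  series:
    - {"travel": [0, 0, 0.026], "rotation": [0, 0, 0], "fingers": 0}
    - {"travel": [0, 0, 0.025], "rotation": [0, 0, 0], "fingers": 0}
    - {"travel": [0, 0, 0], "rotation": [0, 0, 0], "fingers": 0}
    - {"travel": [0.004, -0.0005, 0], "rotation": [0, 0, 0], "fingers": 0}
    - {"travel": [0.004, -0.0005, 0], "rotation": [0, 0, 0], "fingers": 0}
    - {"travel": [0.0042, -0.0017, 0], "rotation": [0, 0, 0.15], "fingers": 0}
    - {"travel": [0.0042, -0.0017, 0], "rotation": [0, 0, 0.15], "fingers": 0}
    - {"travel": [0.0042, -0.0017, 0], "rotation": [0, 0, 0.15], "fingers": 0}
    - {"travel": [0.0042, -0.0017, 0], "rotation": [0, 0, 0.15], "fingers": 0}
    - {"travel": [0, 0, 0], "rotation": [0, 0, 0], "fingers": 0}

```text
t: 13.9
position: [0.6061, -0.052, 0.1039]
ee_rot: [-179.9, 0.1, -169.2]
wrist_force: [1.3, -0.0, -0.0]
gripper_width: 0.0001
grip_force: 0.2
```

```bash
python3 -c "
from h import *
st();p=wing('wrist')"
```

```text
a [0.0146 0.0285 0.0008] [-1.799e+02  1.000e-01 -1.692e+02] [ 1.3 -0.  -0. ] q7 70.44139619424618 [ 0.60609399 -0.05198124  0.10385509] 13.9
wrist blue 1141 [ 0.58   -0.0051  0.0431]
guide_plate [([0.582, 0.01, 0.047], 0.25)]
wings [([0.59, -0.021, 0.024], 0.96)]
blue_tip [([0.579, 0.012, 0.047], 0.92)]
```

>>> drive_tool:
  series:
    - {"travel": [0.0043, -0.0018, 0], "rotation": [0, 0, 0.15], "fingers": 0}
    - {"travel": [0.0043, -0.0017, 0], "rotation": [0, 0, 0.15], "fingers": 0}
    - {"travel": [0.0043, -0.0017, 0], "rotation": [0, 0, 0.15], "fingers": 0}
    - {"travel": [0.0043, -0.0017, 0], "rotation": [0, 0, 0.15], "fingers": 0}
    - {"travel": [0.0043, -0.0017, 0], "rotation": [0, 0, 0.15], "fingers": 0}
    - {"travel": [0.0043, -0.0017, 0], "rotation": [0, 0, 0.15], "fingers": 0}
    - {"travel": [0, 0, 0], "rotation": [0, 0, 0], "fingers": 0}

```text
t: 14.98
position: [0.5793, -0.0567, 0.1029]
ee_rot: [-180.0, 0.0, 139.3]
wrist_force: [-0.2, -0.3, 0.0]
gripper_width: 0.0001
grip_force: 0.0
```

```bash
python3 -c "
from h import *
st()"
```

```text
a [ 0.0142  0.0274 -0.0001] [-180.     0.   139.3] [-0.2 -0.3  0. ] q7 26.42527706270912 [ 0.57930065 -0.05674126  0.10293775] 14.975
```

>>> drive_tool:
  series:
    - {"travel": [0.0043, -0.0017, 0], "rotation": [0, 0, 0.15], "fingers": 0}
    - {"travel": [0.0043, -0.0017, 0], "rotation": [0, 0, 0.15], "fingers": 0}
    - {"travel": [0.0043, -0.0017, 0], "rotation": [0, 0, 0.15], "fingers": 0}
    - {"travel": [0.0043, -0.0017, 0], "rotation": [0, 0, 0.15], "fingers": 0}
    - {"travel": [0.0043, -0.0017, 0], "rotation": [0, 0, 0.15], "fingers": 0}
    - {"travel": [0.0043, -0.0017, 0], "rotation": [0, 0, 0.15], "fingers": 0}
    - {"travel": [0.0043, -0.0017, 0], "rotation": [0, 0, 0.15], "fingers": 0}
    - {"travel": [0.0043, -0.0017, 0], "rotation": [0, 0, 0.15], "fingers": 0}
    - {"travel": [0.0043, -0.0017, 0], "rotation": [0, 0, 0.15], "fingers": 0}
    - {"travel": [0, 0, 0], "rotation": [0, 0, 0], "fingers": 0}

```text
t: 16.23
position: [0.5561, -0.0251, 0.1024]
ee_rot: [-179.9, 0.1, 62.1]
wrist_force: [-1.3, -1.3, 0.4]
gripper_width: -0.0001
grip_force: 0.5
```

```bash
python3 -c "
from h import *
st();p=wing('scene')"
```

```text
a [ 0.0128  0.0275 -0.0006] [-1.799e+02  1.000e-01  6.210e+01] [-1.3 -1.3  0.4] q7 -40.704161992121364 [ 0.5561449  -0.02514526  0.10244783] 16.225
scene blue 18 [ 0.6066 -0.0371  0.048 ]
guide_plate [([0.592, 0.013, 0.076], 0.9), ([0.612, -0.04, 0.045], 0.31)]
wings [([0.584, -0.026, 0.023], 0.54)]
blue_tip [([0.611, -0.04, 0.049], 0.66)]
```

>>> drive_tool:
  series:
    - {"travel": [-0.006, 0, 0], "rotation": [0, 0, 0], "fingers": 0}
    - {"travel": [0, 0, -0.025], "rotation": [0, 0, 0], "fingers": 0}
    - {"travel": [0, 0, -0.025], "rotation": [0, 0, 0], "fingers": 0}
    - {"travel": [0.0195, 0.0277, 0], "rotation": [0, 0, 0], "fingers": 0}
    - {"travel": [0.0195, 0.0278, 0], "rotation": [0, 0, 0], "fingers": 0}
    - {"travel": [0, 0, 0], "rotation": [0, 0, 0], "fingers": 0}
    - {"travel": [0, 0, 0], "rotation": [0, 0, 0], "fingers": 0}

```text
t: 17.3
position: [0.6204, -0.0232, 0.1525]
ee_rot: [-179.9, 0.0, 61.8]
wrist_force: [-0.6, -0.8, 0.2]
gripper_width: -0.0001
grip_force: 0.0
```

```bash
python3 -c "
from h import *
st();p=wing('top');cv2.imwrite('pics/e.png',p['pixels'][:,:,::-1]);p=wing('wrist')"
```

```text
a [-0.0191 -0.0283  0.0495] [-179.9    0.    61.8] [-0.6 -0.8  0.2] q7 -39.194722463188704 [ 0.6203861  -0.02321576  0.15248901] 17.3
guide_plate [([0.591, 0.014, 0.077], 0.45)]
wings []
blue_tip []
wrist blue 21 [ 0.5969 -0.0291  0.046 ]
guide_plate [([0.583, 0.013, 0.077], 0.7)]
wings [([0.59, -0.024, 0.025], 0.71)]
blue_tip []
```

>>> drive_tool:
  series:
    - {"travel": [0, 0, 0.025], "rotation": [0, 0, 0], "fingers": 0}
    - {"travel": [0, 0, 0.0245], "rotation": [0, 0, 0], "fingers": 0}
    - {"travel": [0, 0, 0], "rotation": [0, 0, 0], "fingers": 0}
    - {"travel": [-0.003, 0, 0], "rotation": [0, 0, 0], "fingers": 0}
    - {"travel": [-0.003, 0, 0], "rotation": [0, 0, 0], "fingers": 0}
    - {"travel": [-0.0042, 0.0017, 0], "rotation": [0, 0, 0.15], "fingers": 0}
    - {"travel": [-0.0042, 0.0017, 0], "rotation": [0, 0, 0.15], "fingers": 0}
    - {"travel": [-0.0042, 0.0017, 0], "rotation": [0, 0, 0.15], "fingers": 0}
    - {"travel": [0, 0, 0], "rotation": [0, 0, 0], "fingers": 0}

```text
t: 18.82
position: [0.6154, -0.0412, 0.1045]
ee_rot: [179.9, -0.1, 36.1]
wrist_force: [0.4, 0.1, 0.2]
gripper_width: 0.0001
grip_force: 0.3
```

```bash
python3 -c "
from h import *
st();p=wing('scene')"
```

```text
a [-0.0149 -0.0288  0.0014] [ 1.799e+02 -1.000e-01  3.610e+01] [0.4 0.1 0.2] q7 -59.68738880988537 [ 0.61542214 -0.04124797  0.1044775 ] 18.825
guide_plate [([0.595, 0.012, 0.071], 0.96)]
wings [([0.567, -0.278, -0.004], 0.41)]
blue_tip []
```

>>> drive_tool:
  series:
    - {"travel": [-0.0044, 0.0018, 0], "rotation": [0, 0, 0.15], "fingers": 0}
    - {"travel": [-0.0044, 0.0018, 0], "rotation": [0, 0, 0.15], "fingers": 0}
    - {"travel": [-0.0044, 0.0018, 0], "rotation": [0, 0, 0.15], "fingers": 0}
    - {"travel": [-0.0044, 0.0018, 0], "rotation": [0, 0, 0.15], "fingers": 0}
    - {"travel": [0, 0, 0], "rotation": [0, 0, 0], "fingers": 0}

```text
t: 19.65
position: [0.6016, -0.0546, 0.1035]
ee_rot: [180.0, 0.0, 1.8]
wrist_force: [1.2, -0.5, -0.1]
gripper_width: 0.0003
grip_force: 0.3
```

```bash
python3 -c "
from h import *
st();p=wing('wrist');cv2.imwrite('pics/f.png',p['pixels'][:,:,::-1])"
```

```text
a [-0.0144 -0.0284  0.0005] [180.    0.    1.8] [ 1.2 -0.5 -0.1] q7 -86.24027688692212 [ 0.60162481 -0.05459423  0.10350486] 19.65
wrist blue 16 [ 0.5904 -0.0369  0.0335]
guide_plate [([0.587, 0.012, 0.076], 0.61)]
wings [([0.588, -0.018, 0.025], 0.66)]
blue_tip [([0.588, -0.022, 0.022], 0.69), ([0.585, 0.013, 0.08], 0.43)]
```

View pics/f.png

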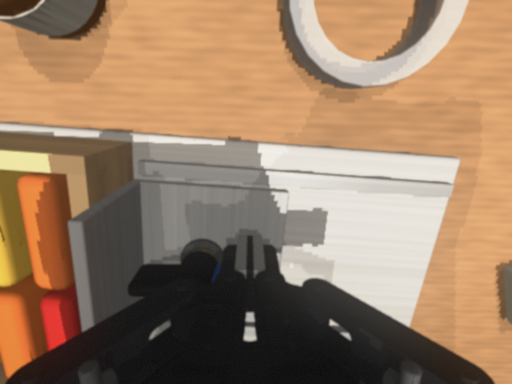

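The wrist view shows the hub at (202,255) and the black wing pointing to the plate at (135,280), so the screw is nearly tight. I finish with small pushes against the stop.

>>> drive_tool:
  series:
    - {"travel": [-0.0022, 0.0005, 0], "rotation": [0, 0, 0.07], "fingers": 0}
    - {"travel": [-0.002, 0, 0], "rotation": [0, 0, 0], "fingers": 0}
    - {"travel": [0, 0, 0], "rotation": [0, 0, 0], "fingers": 0}

```text
t: 20.23
position: [0.599, -0.0552, 0.1036]
ee_rot: [180.0, -0.2, -2.2]
wrist_force: [6.1, -2.1, -5.3]
gripper_width: 0.0001
grip_force: 3.1
```

>>> drive_tool:
  series:
    - {"travel": [-0.0015, 0, 0], "rotation": [0, 0, 0], "fingers": 0}
    - {"travel": [0, 0, 0], "rotation": [0, 0, 0], "fingers": 0}
    - {"travel": [0, 0, 0], "rotation": [0, 0, 0], "fingers": 0}

```text
t: 20.6
position: [0.5987, -0.0552, 0.1038]
ee_rot: [180.0, -0.3, -2.2]
wrist_force: [9.8, -1.4, -6.9]
gripper_width: -0.0002
grip_force: 5.0
```

The position has stopped advancing while the force climbs to about 10 N, so the screw is at its stop. I back off, lift away and check.

>>> drive_tool:
  series:
    - {"travel": [0.008, 0, 0], "rotation": [0, 0, 0], "fingers": 0}
    - {"travel": [0.008, 0, 0], "rotation": [0, 0, 0], "fingers": 0}
    - {"travel": [0, 0, -0.04], "rotation": [0, 0, 0], "fingers": 0}
    - {"travel": [0, 0, -0.06], "rotation": [0, 0, 0], "fingers": 0}
    - {"travel": [-0.03, 0.06, -0.02], "rotation": [0, 0, 0], "fingers": 0}
    - {"travel": [-0.03, 0.06, 0], "rotation": [0, 0, 0], "fingers": 0}
    - {"travel": [0, 0.06, 0], "rotation": [0, 0, 0], "fingers": 0}
    - {"travel": [0, 0.03, 0], "rotation": [0, 0, 0], "fingers": 0}
    - {"travel": [0, 0, 0], "rotation": [0, 0, 0], "fingers": 0}
    - {"travel": [0, 0, 0], "rotation": [0, 0, 0], "fingers": 0}

```text
t: 21.85
position: [0.5493, -0.2515, 0.221]
ee_rot: [-179.9, 0.0, -2.3]
wrist_force: [0.2, 0.3, 0.4]
gripper_width: 0.0002
grip_force: 0.0
```

```bash
python3 - <<'E'
from h import *
st();wing('scene');p=wing('top');P=cloud(p)
m=sel(P,[.535,-.075,.030],[.64,-.0,.058])
print('wings',m.sum(),cv2.minAreaRect(P[m][:,:2].astype(np.float32)*1000))
m=sel(P,[.52,-.03,.066],[.66,0.04,.09]);print('plate',m.sum(),cv2.minAreaRect(P[m][:,:2].astype(np.float32)*1000))
for n in('jar','tape','carton'):print(n,[np.round(q['position'],3) for q in spotter.place_of(p,n)[:1]])
cv2.imwrite('pics/g.png',cv2.resize(p['pixels'][110:280,190:420,::-1],None,fx=3,fy=3))
E
```

```text
a [ 0.0282 -0.2259  0.1182] [-179.9    0.    -2.3] [0.2 0.3 0.4] q7 -69.25372122009819 [ 0.54927451 -0.25145035  0.22098197] 21.85
scene blue 29 [ 0.5847 -0.0474  0.0483]
guide_plate [([0.592, 0.015, 0.074], 0.77)]
wings [([0.586, -0.027, 0.024], 0.5)]
blue_tip [([0.582, -0.059, 0.047], 0.81)]
top blue 39 [ 0.5846 -0.0491  0.0493]
guide_plate [([0.593, 0.015, 0.078], 0.79)]
wings [([0.585, -0.022, 0.025], 0.56), ([0.585, -0.054, 0.05], 0.24)]
blue_tip [([0.582, -0.057, 0.049], 0.54)]
wings 165 ((585.16455078125, -30.413042068481445), (18.622154235839844, 59.462764739990234), 1.912621021270752)
plate 129 ((587.5267944335938, 14.214521408081055), (5.998616695404053, 95.30806732177734), 87.40235900878906)
jar [array([0.736, 0.047, 0.001])]
tape [array([ 0.732, -0.107,  0.001])]
carton [array([ 0.57 , -0.273, -0.002])]
```

View pics/g.png

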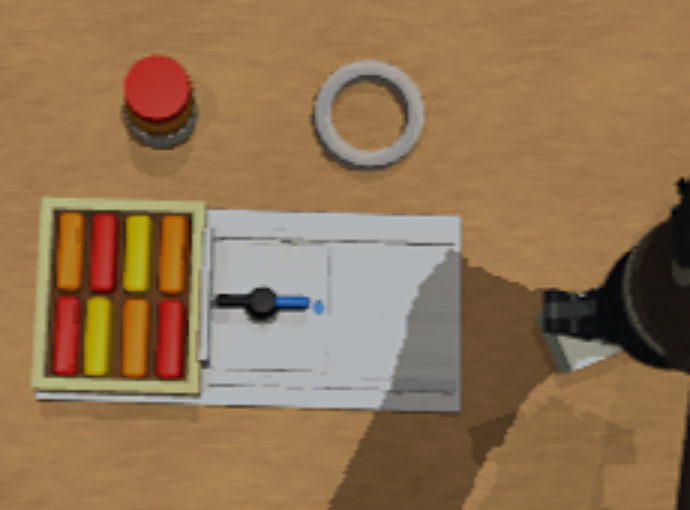

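The top view shows the plate flush on the crate at (205,300) and the blue wing pointing at the blue dot (318,307). Jar, tape and carton are unmoved, and the arm is clear.

```bash
python3 -c "
from workcell import order
print(order.close_job())"
```

```text
the job is handed in; nothing more can be done
None
```

The guide is home against the crate and the thumbscrew is turned clockwise to its stop by push strokes only. The jar, tape roll and carton did not move, and I handed the job in at about 22 s; the hand-in call gave no verdict.

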